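Gauge the gap of the plate cell with the taper blade

ROBOT

A 6-joint arm with a two-finger parallel gripper is mounted at the origin on a cart in front of the work surface, level with it; the furniture and walls round the work are solid. World frame = base frame: x ahead of the robot, y to its left, z up, the work surface at z = 0. Lengths are in m, angles in rad, forces in N, time in s.
With the tool pointing down it reaches from about 0.3 to 0.875 m from the base axis. Payload 6.4 kg.
Tool frame: the origin (TCP) lies midway between the tips of the shut fingers; the grasp point (between the pads) lies 19 mm behind it; z points along the fingers, y is the direction in which the jaws open and shut (so a half turn about z gives the same grasp; the last joint's range is limited). The gripper opens to 85 mm and grips with 20 to 120 N. Pads are 22 mm wide; open, the fingers measure 114 mm over their backs; the gripper's body (76 mm by 85 mm) begins 54 mm behind the grasp point. The pads swing forward as they close: fully open they stand 13 mm farther back than shut.
Start: joints at [0.974, 0.181, 1.607, -0, 1.354, -0.206], TCP at [0.219, 0.532, 0.231] pointing down, gripper open.
Joint ranges: [-2.99, 2.99], [-0.89, 2.07], [0.3, 2.58], [-1.14, 4.28], [0, 2.63], [-3.12, 3.12]. Speed limits (rad/s): [2.57, 2.57, 3.01, 3.14, 3.14, 3.14].

INTERFACE

Orientations are given as a unit quaternion [w, x, y, z].
In Python, from bench import ctrl gives the robot as it stands.
- The arm moves only by the tool apply_moves, never from a script. Its argument "plan" is a list of rows, each an object with "translation": the shift along the tool's x, y, z in m, a list of three; "angular": the turn, a rotation vector about the tool's x, y, z in rad, a list of three; "hand": the finger opening in m, from 0 to 0.0854. In form: [{"translation": [x, y, z], "angular": [rx, ry, rz], "hand": hand}, ...]. A call has 1 to 10 rows; each row shifts and turns the commanded pose from where the row before left it, along the tool's axes as they then stand; what a row does not reach is not made up. A row lasts 1/8 s, in which the tool goes at most 62.5 mm and 10.7 degrees, less where a joint would pass 70% of its speed; a pose out of reach is approached as far as the arm can. A call with a gripper value outside its range is refused whole. The fingers move at their own pace and stop on an object; the grip force is fixed at half the most. Time passes only in rows, so rows that do not move let the fingers close. It gives the time, the measured TCP pose, the force and the opening at its end, in the units of the state.
- ctrl.get_obs(): the state, without advancing time (a new reading comes with each control period).
- ctrl.camera(name): name is "side" or "top"; returns a dict with "img" (384x512x3 uint8, red, green, blue), "K" (3x3 intrinsics, pixels), "eye" and "orientation" of the camera in the world. Camera axes: x right, y up, looking along -z (the intrinsics and any distortion apply to the point x, -y, -z); pixel columns grow to the right and rows downward; lengths in m; the calibration is good to about 2 mm. A picture is of the moment at which its call begins. There is no depth.
- ctrl.hand_in(): hands the job in, once; it reports no verdict.
The state is a dict: "time_s": time; "q": joint angles; "dq": joint speeds; "joint_efforts": joint torques, N m; "eef_pos": TCP position; "eef_rot": TCP orientation; "wrist_force": force on the tool from outside, world axes, zero at the start; "torque": the same for the moment, N m; "opening": opening from 0.0 (shut) to 1.0 (fully open).
Only numpy, scipy, OpenCV 4.12 (cv2) and the standard library are available. Lean on these libraries where they do the work, as an engineer would, in place of code of your own. Each camera call takes 0.05 s, during which the arm holds its last target.

TASK

Take the orange-handled taper gauge out of its stand by the handle and slide its blade straight down between the two upright plates of the cell, flat to them, until both plates bear on it and it drags snugly: the sprung plate should just give by about 2 mm, and never be forced back as far as 6 mm. Finish holding the gauge still by its handle at that depth, without letting go, and leave the other things on the bench where they are.

Things in the scene. Friction and masses are not known exactly. Their poses are not given: they have to be found in the camera images.
- gauge: loose taper gauge, 90 g, upright in its stand: steel blade 22 mm wide (x), 85 mm long (z), thickness (y) grows evenly from 2.5 mm at the tip to 13 mm, alike on both sides of y = 0; above it an orange handle 36 (x) x 18 (y) x 45 mm tall (z = 85 to 130 mm). Origin: centre of the tip; z runs up to the handle
- gauge_tip (a point): centre of the blade's tip (same point and axes as the gauge's origin)
- stand: fixed black stand with grey slotted top board, 86x80 mm, 96 mm tall; origin on the bench under its middle, axes as the gauge's. The gauge hangs by the ends of its handle's underside in a 26x17 mm slot, open below, tip 11 mm above the bench, and lifts straight out
- cell: fixed plate cell: dark base 86x170x10 mm, on it two upright aluminium plates 70 mm wide (x), tops 100 mm above the bench, with a gap between them open at top and ends; gap floor 10 mm above the bench. Origin on the bench, mid base; y across the gap from sprung to fixed plate, x along it. Cell and stand may stand on either side, yaw up to 0.4 rad (0: x points away from the robot)
- sprung_edge (a point): on the sprung plate (two springs and rods behind it, at the cell's -y side): mid width, in the plane of its inner face, at the height of its top. The top 12 mm of both plates lean back 30 degrees from that plane as a lead-in: the mouth is about 14 mm wider than the gap. Axes as the cell's
- fixed_edge (a point): the same point on the fixed plate (brass screw behind it, cell's +y side). The gap, sprung_edge to fixed_edge along y, is 6 to 9 mm and differs from run to run; a centred blade first touches both plates with its tip about 40 to 65 mm below the plate tops
- sprung_plate (a joint): how far (m) the sprung plate is pushed back from its stop, away from the fixed plate: 0 at the start, 0.010 at most. Springs press it to the stop with 3 N and add 1 N per mm; each mm of give lets the blade about 8 mm deeper
- steel_stand: obstacle: the tall grey sheet-steel frame behind the work, fixed, always in the same place; its two upright side walls, 470 mm tall, begin (front edges) at x = 0, y = +202 and -196 mm in its frame and run back along its x; the left one's edge is 0.60 m in front of the robot: swing the arm round in front of it, close in. Origin on the bench
- amber_bottle_1: bystander: brown glass bottle with a white cap, 81 mm wide, 178 mm tall; origin at the centre of its underside
- flask: bystander: conical glass flask, 63 mm wide, 103 mm tall; origin at the centre of its underside
- vial_4: bystander: small vial with a red cap, 27 mm wide, 58 mm tall; origin at the centre of its underside
- dropper_1: bystander: small brown dropper bottle with a black cap, 33 mm wide, 85 mm tall; origin at the centre of its underside
- sample_pot_2: bystander: white sample pot with a blue lid, 47 mm wide, 66 mm tall; origin at the centre of its underside
- beaker: bystander: glass beaker, 54 mm wide, 70 mm tall; origin at the centre of its underside
- timer: bystander: white bench timer lying flat, 62x64x18 mm; origin at the centre of its underside

How it is judged:
By the outcome, as a careful person would: the job done as asked, in the order asked, and still so for the second after the job is handed in, while the arm keeps its last pose, push and grip.
It also fails if it takes over 51 s, if anything falls off the work surface, if the arm or the gripper's body presses on something with over 40 N, if the wrist force passes 120 N, or if a joint passes its speed limit or range.

## Working session

There is one attempt and no reset: what is moved stays moved. The work goes in short steps, Python scripts to look and compute and a tool call to move; the robot and the scene stay as the last step left them, time stands still between calls to the robot, and variables do not carry over. Pictures are saved under pics/ and viewed, and the job is handed in when it is done.

Besides the shell and the picture viewer there is one more tool, called by a JSON object that holds its "op" and its "data", one argument or row to a line. apply_moves: Moves the arm, as the interface text tells. Its arguments: {"type":"object","properties":{"plan":{"type":"array","items":{"type":"object","properties":{"translation":{"type":"array","items":{"type":"number"}},"angular":{"type":"array","items":{"type":"number"}},"hand":{"type":"number"}}}}},"required":["plan"]}

```bash
ls; mkdir -p pics
python3 - <<'E'
from bench import ctrl
import cv2,pickle
o=ctrl.get_obs();print(o)
for n in("side","top"):
    c=ctrl.camera(n);pickle.dump(c,open(f"{n}0.pkl","wb"))
    print(n,{k:v for k,v in c.items() if k!="img"})
    cv2.imwrite(f"pics/{n}0.png",c["img"][:,:,::-1])
E
```

```text
pics
{'time_s': 0.0, 'q': array([ 9.73680807e-01,  1.81551159e-01,  1.60800929e+00,  2.46945978e-05,
        1.35378708e+00, -2.06290978e-01]), 'dq': array([-1.17743687e-04,  8.98014023e-04, -8.64326033e-05, -7.65972176e-04,
       -3.33776455e-04, -7.82171625e-04]), 'joint_efforts': array([-4.05724631e-04, -4.44870186e+01, -3.51337731e+01, -2.74689264e-04,
        8.83035507e-03, -1.74165365e-05]), 'eef_pos': array([0.21870347, 0.53119054, 0.23037784]), 'eef_rot': array([-3.54161310e-04,  1.94173519e-01,  9.80966806e-01, -8.02875201e-04]), 'wrist_force': array([-0.03680675, -0.12984011,  0.17720238]), 'torque': array([-0.03260833,  0.0124616 ,  0.0214692 ]), 'opening': 1.00134860310282}
side {'K': array([[396.99119859,   0.        , 249.59094852],
       [  0.        , 396.99119859, 194.07298663],
       [  0.        ,   0.        ,   1.        ]]), 'eye': array([ 0.58632047, -1.23390893,  0.97331448]), 'orientation': array([ 0.89497018,  0.44600305,  0.0099965 , -0.00311861])}
top {'K': array([[483.07911007,   0.        , 248.7601509 ],
       [  0.        , 483.07911007, 198.09655496],
       [  0.        ,   0.        ,   1.        ]]), 'eye': array([ 0.25027782, -0.02104752,  1.64874812]), 'orientation': array([-0.68723553, -0.07323405,  0.07460386,  0.71887298])}
```

View pics/side0.png

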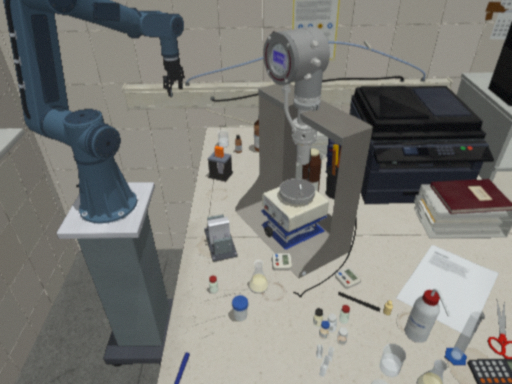

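View pics/top0.png

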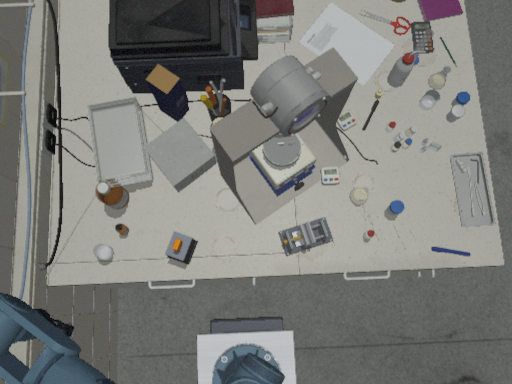

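```bash
cat > h.py <<'E'
import numpy as np,cv2,pickle
from scipy.spatial.transform import Rotation as R
def rot(q): return R.from_quat([q[1],q[2],q[3],q[0]]).as_matrix()
def proj(c,P):
    P=np.atleast_2d(P); p=(P-c["eye"])@rot(c["orientation"])
    x=p*[1,-1,-1]; u=x@c["K"].T
    return u[:,:2]/u[:,2:]
def ray(c,uv,z):
    d=np.linalg.inv(c["K"])@[uv[0],uv[1],1]; d=rot(c["orientation"])@(d*[1,-1,-1])
    return c["eye"]+d*(z-c["eye"][2])/d[2]
def crop(c,x0,y0,w,h,s,fn,img=None):
    im=(c["img"] if img is None else img)[y0:y0+h,x0:x0+w,::-1]
    cv2.imwrite(fn,cv2.resize(im,None,fx=s,fy=s,interpolation=cv2.INTER_CUBIC))
E
python3 - <<'E'
from h import *
s=pickle.load(open("side0.pkl","rb"));t=pickle.load(open("top0.pkl","rb"))
crop(t,155,215,190,60,4,"pics/tc.png")
a=cv2.resize(s["img"][130:190,195:245],None,fx=8,fy=8,interpolation=cv2.INTER_CUBIC)
b=cv2.resize(s["img"][205:265,195:245],None,fx=8,fy=8,interpolation=cv2.INTER_CUBIC)
cv2.imwrite("pics/sc.png",np.hstack([a,b])[:,:,::-1])
print(ray(t,(178,244),.13),ray(s,(219,146),.13),ray(t,(305,236),.1))
E
```

```text
[0.43531142 0.1981023  0.13      ] [0.43497826 0.2244029  0.13      ] [ 0.44638481 -0.20698824  0.1       ]
```

View pics/tc.png

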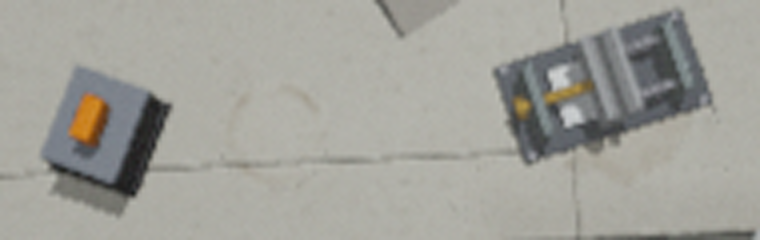

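View pics/sc.png

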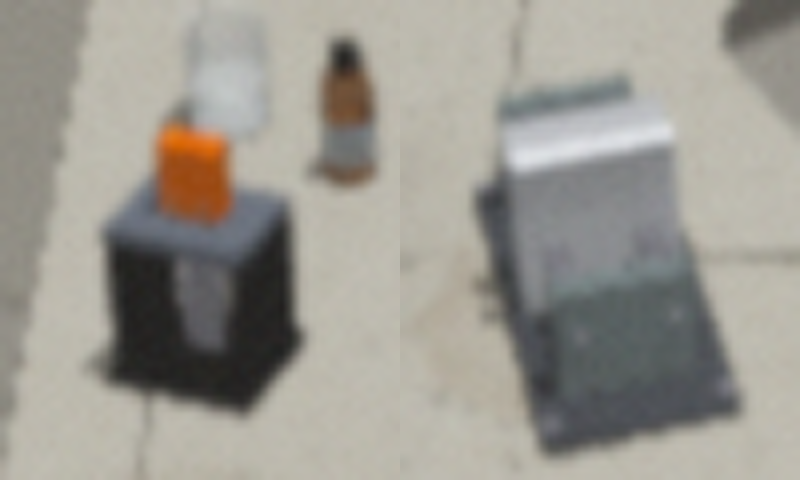

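Run:
```python
from h import *
t=pickle.load(open("top0.pkl","rb"))
crop(t,160,225,45,48,12,"pics/tst.png")
crop(t,275,212,62,48,12,"pics/tce.png")
```

```text
(no output)
```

View pics/tst.png

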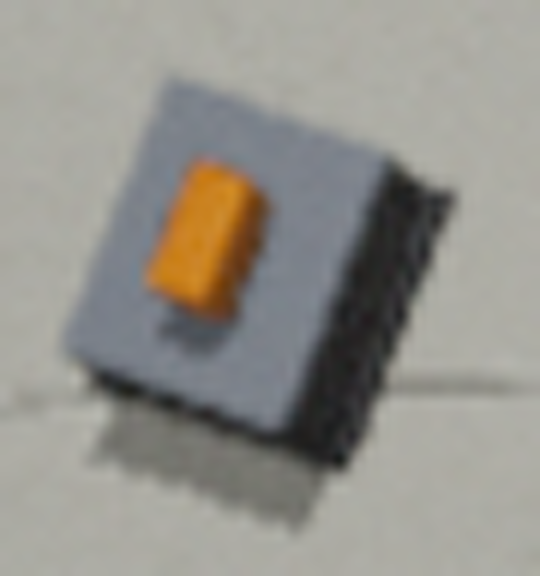

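View pics/tce.png

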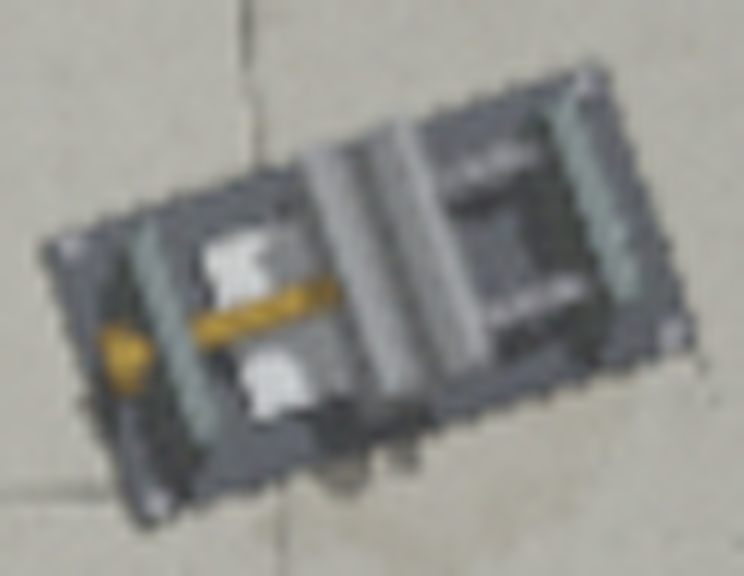

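```bash
cat > fit.py <<'E'
from h import *
from scipy.optimize import least_squares
s=pickle.load(open("side0.pkl","rb"));t=pickle.load(open("top0.pkl","rb"))
def px(p,s_,x0,y0): return (np.array(p,float)+.5)/s_-.5+[x0,y0]
def W(p,L): c,n=np.cos(p[2]),np.sin(p[2]); L=np.asarray(L,float); return np.c_[p[0]+c*L[:,0]-n*L[:,1],p[1]+n*L[:,0]+c*L[:,1],L[:,2]]
def fit(obs,p0):
    f=lambda p:np.concatenate([(proj(c,W(p,L))-u).ravel() for c,L,u in obs])
    r=least_squares(f,p0); return r.x,f(r.x).reshape(-1,2)
T=lambda p:px(p,12,160,225)
a,b=.043,.040
st_t=(t,[[a,b,.096],[a,-b,.096],[-a,-b,.096],[-a,b,.096],[a,-b,0],[-a,-b,0]],T([(170,80),(390,158),(290,432),(65,352),(452,195),(340,468)]))
S=lambda p:px(p,8,195,130)
# side: board corners: left(107,230) BL ; bottom corner of front
st_s=(s,[[-a,-b,.096],[a,-b,.096],[-a,-b,0],[a,-b,0]],S([(107,232),(235,262),(108,378),(247,410)]))
st_s=(s,[[-a,b,0]][:0] or [[-a,-b,0]],S([(247,410)]))
C=lambda p:px(p,12,275,212)
ce_t=(t,[[a,.085,.01],[a,-.085,.01],[-a,-.085,.01],[-a,.085,.01]],C([(45,243),(597,65),(692,350),(145,525)]))
if __name__=="__main__":
    print(fit([st_t],[.43,.2,-.3])); p=fit([st_t],[.43,.2,-.3])[0]
    print("side stand pred*8",(proj(s,W(p,[[x,y,z] for z in(.096,0) for x in(-a,a) for y in(-b,b)]))-[195,130]+.5)*8)
    p,r=fit([ce_t],[.44,-.2,.3]);print(p,r)
    print("side cell pred*8",(proj(s,W(p,[[x,y,z] for z in(.01,) for x in(-a,a) for y in(-.085,.085)]))-[195,205]+.5)*8)
    m=cv2.inRange(t["img"],(150,60,0),(255,180,70)); m[:,:160]=0;m[:,205:]=0;m[:225]=0;m[273:]=0
    ys,xs=np.nonzero(m);print("orange top",xs.mean(),ys.mean(),len(xs))
E
python3 fit.py
```

```text
(array([ 0.43455011,  0.20223944, -0.38476456]), array([[-2.14506757, -2.28593077],
       [ 2.57460955, -0.60923443],
       [ 1.34703838,  1.79248362],
       [-3.17004884,  0.10031816],
       [ 0.55696578, -0.07938698],
       [ 0.90965695,  0.99625895]]))
side stand pred*8 [[ 89.4355805  232.00770565]
 [157.32850534 158.47359897]
 [238.31346005 262.83901132]
 [302.12183853 187.06323583]
 [104.91301892 383.16537585]
 [170.08736379 307.02634614]
 [248.95268056 415.35365689]
 [310.29777212 336.96127973]]
[ 0.45740315 -0.21916204  0.26515438] [[-0.52774111 -0.06522207]
 [ 0.37892438 -0.2147552 ]
 [ 0.95788186 -0.23270254]
 [-0.80268313  0.4739216 ]]
side cell pred*8 [[139.18742704 437.81948629]
 [ 70.18176823 175.43408982]
 [340.61720815 396.12250229]
 [254.31209766 140.4768452 ]]
orange top 176.25925925925927 243.96296296296296 54
```

```bash
cat > fit2.py <<'E'
from fit import *
ut=T([(170,80),(390,158),(290,432),(65,352),(452,195),(340,468)])
us=S([(107,232),(238,265),(290,190),(108,378),(247,410),(300,338)])
def f(p,full=False):
    A,B=p[3],p[4]; zb=.096
    rt=proj(t,W(p,[[A,B,zb],[A,-B,zb],[-A,-B,zb],[-A,B,zb],[p[5],-p[6],0],[-p[5],-p[6],0]]))-ut+p[7:9]
    rs=proj(s,W(p,[[-A,-B,zb],[A,-B,zb],[A,B,zb]][:3]+[[-p[5],-p[6],0],[p[5],-p[6],0],[p[5],p[6],0]])[[0,1,2,3,4,5]])-us+p[9:11]
    if full: return rt,rs
    return np.r_[rt.ravel(),rs.ravel(),p[7:]]
E
cat > f2.py <<'E'
from fit2 import *
r=least_squares(f,[.434,.2,-.38,.04,.035,.043,.04,0,0,0,0]);print(r.x.round(4));print(f(r.x,True))
E
python3 f2.py
```

```text
[ 0.4341  0.201  -0.3815  0.0387  0.0325  0.0411  0.0357 -0.0134  0.0596
  0.0687  0.0893]
(array([[-0.13757473, -0.11095564],
       [ 0.30541702, -0.01631886],
       [ 0.08214864, -0.09915346],
       [-0.10193754, -0.15952902],
       [-0.47169604,  0.13237756],
       [ 0.33701889,  0.19398411]]), array([[-0.58307336, -0.48935237],
       [-0.19792555, -1.19195849],
       [-0.23177429,  0.47671476],
       [ 0.34633018,  0.42044803],
       [ 0.20661812,  0.22615445],
       [ 0.39114831,  0.46868402]]))
```

```bash
cat > f3.py <<'E'
from fit import *
p=[.434,.201,-.38]
box=[[x,y,z] for x in(-.018,.018) for y in(-.009,.009) for z in(.096,.141)]
def sil(c,p):
    h=cv2.convexHull(proj(c,W(p,box)).astype(np.float32)); M=cv2.moments(h); return M['m10']/M['m00'],M['m01']/M['m00'],M['m00'],h[:,0].round(1).tolist()
for n,c,(x0,y0,w,h) in(("t",t,(160,225,45,48)),("s",s,(205,138,30,25))):
    I=c["img"][y0:y0+h,x0:x0+w].astype(float)
    o=np.clip((I[...,0]-I[...,2]-20)/150,0,1)   # orange weight
    yy,xx=np.mgrid[y0:y0+h,x0:x0+w]
    k=I[...,0]-I[...,2]>60
    print(n,"obs",xx[k].mean(),yy[k].mean(),k.sum(),"pred",sil(c,p)[:3])
def g(q):
    out=[]
    for c,u in OBS: m=sil(c,[q[0],q[1],-.38]); out+=[m[0]-u[0],m[1]-u[1]]
    return out
OBS=[]
for c,(x0,y0,w,h) in((t,(160,225,45,48)),(s,(205,138,30,25))):
    I=c["img"][y0:y0+h,x0:x0+w].astype(float);yy,xx=np.mgrid[y0:y0+h,x0:x0+w];k=I[...,0]-I[...,2]>60
    OBS.append((xx[k].mean(),yy[k].mean()))
r=least_squares(g,p[:2]);print(r.x,r.fun)
# cell overlay
q=[.4574,-.2192,.2652]
for n,c,(x0,y0,w,h,sc) in(("t",t,(275,212,62,48,12)),("s",s,(195,205,50,60,10))):
    im=cv2.resize(c["img"][y0:y0+h,x0:x0+w],None,fx=sc,fy=sc,interpolation=cv2.INTER_CUBIC)[:,:,::-1].copy()
    def L(a_,b_,col):
        u=((proj(c,W(q,[a_,b_]))-[x0,y0]+.5)*sc).astype(int); cv2.line(im,tuple(map(int,u[0])),tuple(map(int,u[1])),col,1)
    for x in(-1,1):
        L([x*.043,-.085,.01],[x*.043,.085,.01],(0,0,255)); L([-.043,x*.085,.01],[.043,x*.085,.01],(0,0,255))
        for g_ in(.00375,.00375+.007): L([-.035,x*g_,.1],[.035,x*g_,.1],(0,255,0))
    cv2.imwrite(f"pics/ov_{n}.png",im)
E
python3 f3.py
```

```text
t obs 176.73417721518987 244.44303797468353 79 pred (177.57561583414787, 244.7995698548981, 97.59866247384343)
s obs 218.73737373737373 150.83838383838383 99 pred (218.58318539831515, 151.18330007022436, 108.63008146663196)Traceback (most recent call last):
  File "f3.py", line 20, in <module>
    r=least_squares(g,p[:2]);print(r.x,r.fun)
    return func(*args, **kwargs)
    vector_fun = VectorFunction(
        fun_wrapped,
    ...<6 lines>...
        workers=workers
    )
    self._update_fun()
    ~~~~~~~~~~~~~~~~^^
    self.f = self.fun_wrapped(xp_copy(self.x))
             ~~~~~~~~~~~~~~~~^^^^^^^^^^^^^^^^^
    return np.atleast_1d(self.fun(x))
                         ~~~~~~~~^^^
    return self.f(x, *self.args, **self.kwargs)
           ~~~~~~^^^^^^^^^^^^^^^^^^^^^^^^^^^^^^
  File "f3.py", line 14, in g
    for c,u in OBS: m=sil(c,[q[0],q[1],-.38]); out+=[m[0]-u[0],m[1]-u[1]]
                      ~~~^^^^^^^^^^^^^^^^^^^^
  File "f3.py", line 5, in sil
    h=cv2.convexHull(proj(c,W(p,box)).astype(np.float32)); M=cv2.moments(h); return M['m10']/M['m00'],M['m01']/M['m00'],M['m00'],h[:,0].round(1).tolist()
                     ~~~~^^^^^^^^^^^^
  File "h.py", line 5, in proj
    P=np.atleast_2d(P); p=(P-c["eye"])@rot(c["orientation"])
                             ~^^^^^^^
IndexError: invalid index to scalar variable.
```

```bash
python3 -c "
import cv2,numpy as np
a=cv2.imread('pics/ov_t.png');b=cv2.imread('pics/ov_s.png');a=cv2.resize(a,(700,542));b=cv2.resize(b,(500,600))
cv2.imwrite('pics/ov_t2.png',a);cv2.imwrite('pics/ov_s2.png',b)"
```

```text
[ WARN:0@0.011] global loadsave.cpp:275 findDecoder imread_('pics/ov_t.png'): can't open/read file: check file path/integrity
[ WARN:0@0.011] global loadsave.cpp:275 findDecoder imread_('pics/ov_s.png'): can't open/read file: check file path/integrity
Traceback (most recent call last):
cv2.error: OpenCV(4.12.0) /io/opencv/modules/imgproc/src/resize.cpp:4208: error: (-215:Assertion failed) !ssize.empty() in function 'resize'
```

Variable shadowing (`h`, and `c`/`s`); fix it.

```bash
python3 - <<'E'
x=open("f3.py").read()
x=x.replace('for c,u in OBS: m=sil(c','for c_,u in OBS: m=sil(c_').replace("OBS.append((xx","OBS.append((c,(xx").replace("yy[k].mean()))","yy[k].mean())))")
open("f3.py","w").write(x)
E
python3 f3.py; python3 -c "
import cv2
a=cv2.imread('pics/ov_t.png');b=cv2.imread('pics/ov_s.png');print(a.shape,b.shape)"
```

```text
t obs 176.73417721518987 244.44303797468353 79 pred (177.57561583414787, 244.7995698548981, 97.59866247384343)
s obs 218.73737373737373 150.83838383838383 99 pred (218.58318539831515, 151.18330007022436, 108.63008146663196)
[0.43508738 0.2035957 ] [0.01876801 0.05178959 0.14548849 0.02139438]
(576, 744, 3) (600, 500, 3)
```

View pics/ov_t.png

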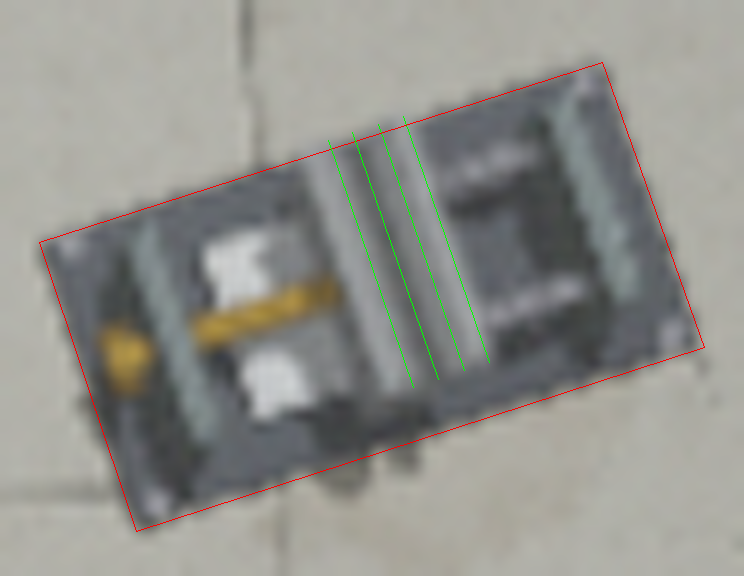

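View pics/ov_s.png

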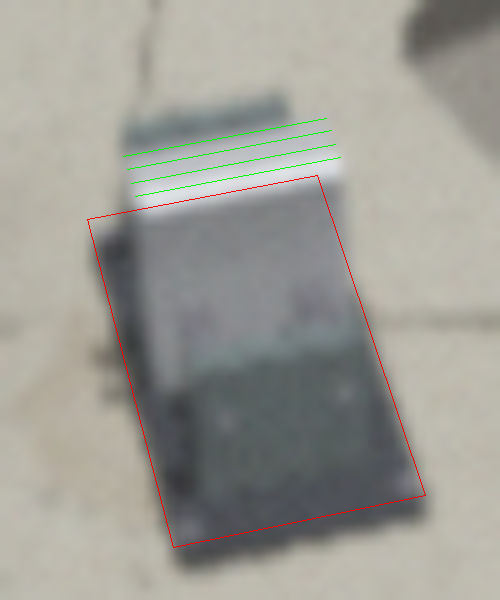

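```bash
cat > f4.py <<'E'
from fit import *
q=[.4574,-.2192,.2652]
ys=np.arange(-.034,.0341,.001)
out=[]
for c,z in((t,.1),(t,.088),(s,.1),(s,.088)):
    rows=[]
    for x in np.arange(-.025,.0251,.002):
        u=proj(c,W(q,np.c_[np.full_like(ys,x),ys,np.full_like(ys,z)])).astype(np.float32)
        rows.append(cv2.remap(c["img"],u[:,0][None],u[:,1][None],cv2.INTER_CUBIC)[0].mean(1))
    rows=np.array(rows); out.append(rows.mean(0))
for i,y in enumerate(ys): print(int(round(y*1000)),*[int(o[i]) for o in out])
E
python3 f4.py
```

```text
-34 92 95 131 134
-33 93 97 130 134
-32 95 100 130 134
-31 97 102 129 133
-30 100 103 129 133
-29 102 104 129 132
-28 103 105 130 132
-27 104 105 132 132
-26 105 105 135 131
-25 105 104 140 131
-24 105 103 146 131
-23 104 102 154 131
-22 103 102 163 131
-21 102 102 173 130
-20 101 103 183 130
-19 102 104 193 130
-18 102 106 202 129
-17 104 110 209 129
-16 106 118 215 129
-15 110 128 219 130
-14 117 140 222 131
-13 128 150 222 133
-12 140 156 222 137
-11 150 157 220 142
-10 156 152 217 149
-9 157 145 214 158
-8 152 138 210 167
-7 145 133 206 177
-6 137 130 203 187
-5 132 129 200 196
-4 130 129 197 205
-3 129 127 195 212
-2 128 122 193 217
-1 126 115 192 220
0 122 108 191 222
1 115 101 190 222
2 107 97 190 221
3 100 97 188 219
4 97 102 187 216
5 98 109 184 213
6 103 117 181 209
7 110 126 177 206
8 119 134 172 203
9 127 140 166 200
10 135 145 160 197
11 142 150 154 195
12 146 153 147 193
13 150 156 141 192
14 154 156 136 191
15 156 152 131 190
16 155 143 128 190
17 150 129 126 188
18 140 114 125 187
19 125 102 125 184
20 111 95 126 181
21 100 93 129 177
22 94 96 132 171
23 94 100 135 166
24 97 105 139 159
25 101 109 144 153
26 106 113 148 146
27 110 116 152 140
28 113 118 157 134
29 116 119 161 130
30 118 121 165 126
31 120 123 168 124
32 121 124 171 123
33 123 125 174 123
34 123 127 176 124
```

```bash
cat > f5.py <<'E'
from fit import *
q=[.4574,-.2192,.2652]
def prof(c,z,ys,xs):
    r=[]
    for x in xs:
        u=proj(c,W(q,np.c_[np.full_like(ys,x),ys,np.full_like(ys,z)])).astype(np.float32)
        r.append(cv2.remap(c["img"],u[:,0][None],u[:,1][None],cv2.INTER_CUBIC)[0].mean(1))
    return np.mean(r,0)
def profx(c,z,xs,ys):
    r=[]
    for y in ys:
        u=proj(c,W(q,np.c_[xs,np.full_like(xs,y),np.full_like(xs,z)])).astype(np.float32)
        r.append(cv2.remap(c["img"],u[:,0][None],u[:,1][None],cv2.INTER_CUBIC)[0].mean(1))
    return np.mean(r,0)
xs=np.arange(-.03,.03,.003)
if __name__=="__main__":
    ys=np.arange(-.1,-.07,.002)
    print("-y end",(ys*1e3).round());
    for c,z in((t,.01),(s,.01),(s,0)):print(prof(c,z,ys,xs).astype(int))
    ys=np.arange(.07,.1,.002);print("+y end",(ys*1e3).round())
    for c,z in((t,.01),(t,0)):print(prof(c,z,ys,xs).astype(int))
    X=np.arange(-.06,-.028,.002);print("x ends, y -.075..-.05 ",(X*1e3).round())
    for c,z in((t,.01),(t,0),(s,.01),(s,0)):print(profx(c,z,X,np.arange(-.07,-.05,.003)).astype(int))
    X=np.arange(.028,.06,.002);print((X*1e3).round())
    for c,z in((t,.01),(s,.01),(s,0)):print(profx(c,z,X,np.arange(-.07,-.05,.003)).astype(int))
    print("plates x, z=.1")
    X=np.arange(-.05,-.02,.002);print((X*1e3).round())
    print(profx(t,.1,X,[-.01,-.009]).astype(int),profx(s,.1,X,[-.015,-.012]).astype(int))
    X=np.arange(.02,.05,.002);print((X*1e3).round())
    print(profx(t,.1,X,[-.01,-.009]).astype(int),profx(s,.1,X,[-.015,-.012]).astype(int))
E
python3 f5.py
```

```text
-y end [-100.  -98.  -96.  -94.  -92.  -90.  -88.  -86.  -84.  -82.  -80.  -78.
  -76.  -74.  -72.]
[171 171 171 171 172 171 166 147 117 100  98 100 106 118 129]
[161 143 122 103  88  81  79  80  81  82  82  82  82  81  81]
[183 183 182 178 170 156 138 117  98  85  80  79  80  81  82]
+y end [70. 72. 74. 76. 78. 80. 82. 84. 86. 88. 90. 92. 94. 96. 98.]
[ 82  84  89  94  93  88  87 101 129 158 171 172 172 172 172]
[ 83  87  92  94  91  86  91 113 144 165 171 172 171 172 172]
x ends, y -.075..-.05  [-60. -58. -56. -54. -52. -50. -48. -46. -44. -42. -40. -38. -36. -34.
 -32. -30.]
[171 171 170 168 167 168 170 163 142 114  91  85  87  84  82  82]
[171 171 170 168 167 167 169 166 149 122  97  85  86  84  80  80]
[175 173 172 172 172 169 163 147 120  96  80  71  68  68  70  75]
[180 177 174 173 174 173 169 159 137 111  95  91  90  89  85  82]
[28. 30. 32. 34. 36. 38. 40. 42. 44. 46. 48. 50. 52. 54. 56. 58.]
[106  99 100 104 104 103 101 111 135 158 169 172 171 171 171 170]
[ 87  86  84  83  84  88 100 123 150 170 180 183 183 183 183 184]
[ 84  84  84  86  89  95 102 111 131 154 171 179 182 183 182 181]
plates x, z=.1
[-50. -48. -46. -44. -42. -40. -38. -36. -34. -32. -30. -28. -26. -24.
 -22.]
[149 119  96  91  98  98  99 107 122 139 150 156 158 161 162] [182 181 178 169 156 140 143 164 191 211 221 224 222 222 222]
[20. 22. 24. 26. 28. 30. 32. 34. 36. 38. 40. 42. 44. 46. 48.]
[154 154 153 151 153 155 154 158 165 170 172 173 174 174 172] [219 218 218 219 220 220 219 208 194 187 185 184 183 181 183]
```

```bash
cat > f6.py <<'E'
from f5 import *
def edges(c,z,y0,y1,xb):
    ys=np.arange(y0,y1,.0005);o=[]
    for x in xb:
        p=prof(c,z,ys,np.arange(x-.004,x+.0041,.001)); g=abs(np.gradient(cv2.GaussianBlur(p[None].astype(np.float32),(9,1),0)[0])); g=np.where(g>.4*g.max(),g,0); o.append((ys*g).sum()/g.sum())
    return np.array(o)
for n,c,z,a_,b_,xb in(("sprB",t,.098,-.022,-.006,np.arange(-.026,.027,.0065)),("fixB",t,.098,.012,.026,np.arange(-.026,.027,.0065)),("-yend",t,.01,-.095,-.078,np.arange(-.033,.034,.0065)),("+yend",t,.01,.078,.095,np.arange(-.033,.034,.0065)),("sS",s,.098,-.03,-.013,np.arange(-.026,.027,.0065)),("sF",s,.098,.004,.018,np.arange(-.026,.02,.0065))):
    e=edges(c,z,a_,b_,xb); k=np.polyfit(xb,e,1); print(n,(e*1e3).round(1),"slope",k[0].round(3),"mid",(k[1]*1e3).round(2))
# long sides yaw
for c,z,nm in((t,.01,"t"),(s,.005,"s")):
  for x0,x1 in((-.052,-.036),(.036,.052)):
    xs_=np.arange(x0,x1,.0005);o=[];yb=np.r_[np.arange(-.075,-.03,.006),np.arange(.04,.076,.006)] if nm=="t" else np.arange(-.075,-.03,.006)
    for y in yb:
        p=profx(c,z,xs_,np.arange(y-.003,y+.0031,.001)); g=abs(np.gradient(p)); g=np.where(g>.4*g.max(),g,0); o.append((xs_*g).sum()/g.sum())
    k=np.polyfit(yb,o,1);print(nm,(np.array(o)*1e3).round(1),"slope",k[0].round(3),k[1].round(4))
E
python3 f6.py
```

```text
sprB [-12.  -12.1 -12.7 -12.7 -13.1 -13.1 -11.7 -12.  -12.5] slope -0.001 mid -12.44
fixB [18.3 18.7 18.7 18.7 18.8 18.8 18.8 18.8 19. ] slope 0.008 mid 18.73
-yend [-85.2 -85.  -85.2 -85.9 -85.3 -85.2 -85.  -84.7 -85.  -85.  -85.2] slope 0.005 mid -85.15
+yend [85.2 86.  86.  86.4 87.3 85.6 85.6 86.  86.  85.7 85.8] slope -0.001 mid 85.97
sS [-19.1 -18.9 -19.  -18.7 -18.8 -18.7 -18.8 -18.7 -18.5] slope 0.007 mid -18.8
sF [11.8 12.2 12.3 12.2 12.3 12.  12.3 12.3] slope 0.006 mid 12.19
t [-43.5 -42.9 -43.6 -42.9 -42.4 -42.7 -43.2 -42.7 -42.8 -43.5 -43.5 -42.4
 -42.8 -42.2] slope 0.002 -0.0429
t [42.7 43.1 43.9 44.6 43.9 44.2 44.  43.7 44.  44.  44.2 43.5 44.1 43.2] slope 0.001 0.0438
s [-43.8 -44.7 -43.8 -43.7 -43.3 -42.7 -43.1 -43.8] slope 0.024 -0.0423
s [42.9 42.9 43.8 43.7 43.8 43.5 43.7 44.1] slope 0.025 0.0449
```

{"op": "apply_moves", "data": {
  "plan": [
    {"translation": [-0.0325,-0.0221,0],"angular": [0,0,-0.011],"hand": 0.085},
    {"translation": [-0.0325,-0.0221,0],"angular": [0,0,0],"hand": 0.085},
    {"translation": [-0.0325,-0.0221,0],"angular": [0,0,0],"hand": 0.085},
    {"translation": [-0.0325,-0.0221,0],"angular": [0,0,0],"hand": 0.085},
    {"translation": [-0.0325,-0.0221,0],"angular": [0,0,0],"hand": 0.085},
    {"translation": [-0.0325,-0.0221,0],"angular": [0,0,0],"hand": 0.085},
    {"translation": [-0.0325,-0.0221,0],"angular": [0,0,0],"hand": 0.085},
    {"translation": [-0.0325,-0.0221,0],"angular": [0,0,0],"hand": 0.085},
    {"translation": [-0.0325,-0.0221,0],"angular": [0,0,0],"hand": 0.085},
    {"translation": [-0.0325,-0.0221,0],"angular": [0,0,0],"hand": 0.085}
  ]
}}

```text
time_s: 1.35
eef_pos: [0.4389, 0.2045, 0.231]
eef_rot: [-0.0, 0.189, 0.982, -0.0]
wrist_force: [1.1, -0.1, 0.3]
opening: 0.998
```

{"op": "apply_moves", "data": {
  "plan": [
    {"translation": [0,0,0],"angular": [0,0,0],"hand": 0.085},
    {"translation": [0,0,0],"angular": [0,0,0],"hand": 0.085}
  ]
}}

```text
time_s: 1.6
eef_pos: [0.4381, 0.2059, 0.2309]
eef_rot: [-0.001, 0.189, 0.982, 0.0]
wrist_force: [-0.3, -0.3, 0.3]
opening: 1.0
```

```bash
cat > tool.py <<'E'
from h import *
from bench import ctrl
def st():
    o=ctrl.get_obs(); Rm=rot(o["eef_rot"]); 
    print("t",round(o["time_s"],2),"pos",(o["eef_pos"]*1e3).round(1),"yhead",round(np.arctan2(Rm[1,1],Rm[0,1]),4),"tz",Rm[:,2].round(4),"F",o["wrist_force"].round(2),"T",o["torque"].round(2),"open",round(o["opening"],3),"q",o["q"].round(2)); return o,Rm
E
python3 - <<'E'
from tool import *
o,Rm=st()
print("tool delta to grasp",(Rm.T@(np.array([.4351,.2036,.105])-o["eef_pos"])).round(4))
for n in("side","top"):
    c=ctrl.camera(n);pickle.dump(c,open(f"{n}1.pkl","wb"))
    p=proj(c,[.435,.2036,.14])[0].astype(int);crop(c,max(p[0]-40,0),p[1]-40,80,80,7,f"pics/{n}1.png")
E
```

```text
t 1.6 pos [438.1 205.9 230.9] yhead 1.1905 tz [-1.e-03  2.e-04 -1.e+00] F [-0.33 -0.25  0.32] T [-0.01  0.    0.03] open 1.0 q [ 0.19 -0.03  1.83  0.    1.34 -1.  ]
tool delta to grasp [ 0.0018 -0.0032  0.1259]
```

View pics/side1.png

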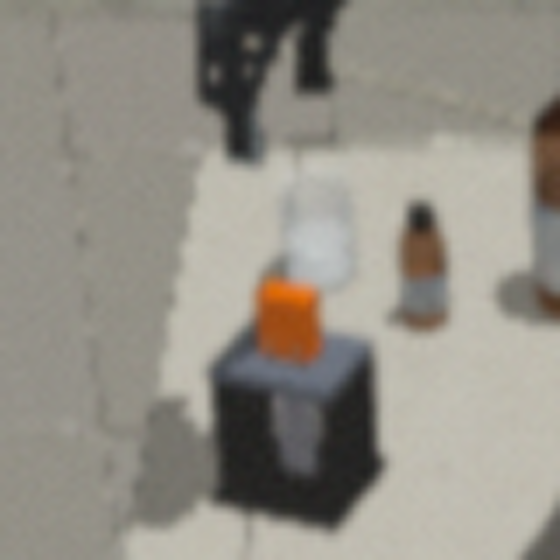

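View pics/top1.png

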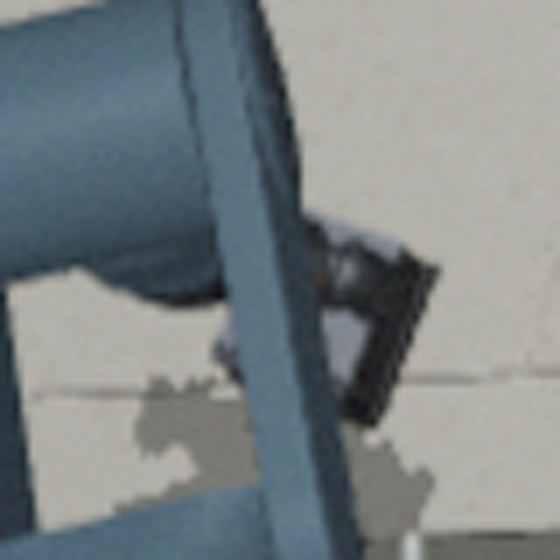

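Run:
```python
from tool import *
o,Rm=st()
s=pickle.load(open("side1.pkl","rb"))
p=proj(s,[.435,.2036,.14])[0].astype(int);off=np.array([p[0]-40,p[1]-40])
for y in(-.043,.043,-.05,.05,-.057,.057):
  print(y,((proj(s,o["eef_pos"]+Rm@[0,y,-.013])[0]-off+.5)*7).round())
```

```text
t 1.7 pos [437.9 206.5 231.1] yhead 1.1921 tz [-6.e-04  2.e-04 -1.e+00] F [-0.78  1.56  0.5 ] T [0.02 0.03 0.01] open 0.994 q [ 0.19 -0.03  1.83  0.    1.34 -1.  ]
-0.043 [247. 159.]
0.043 [312.  94.]
-0.05 [242. 164.]
0.05 [317.  89.]
-0.057 [236. 170.]
0.057 [322.  84.]
```

{"op": "apply_moves", "data": {
  "plan": [
    {"translation": [0.0017,-0.0035,0.021],"angular": [0,0,0],"hand": 0.085},
    {"translation": [0,0,0.021],"angular": [0,0,0],"hand": 0.085},
    {"translation": [0,0,0.021],"angular": [0,0,0],"hand": 0.085},
    {"translation": [0,0,0.021],"angular": [0,0,0],"hand": 0.085},
    {"translation": [0,0,0.021],"angular": [0,0,0],"hand": 0.085},
    {"translation": [0,0,0.021],"angular": [0,0,0],"hand": 0.085},
    {"translation": [0,0,0],"angular": [0,0,0],"hand": 0.085},
    {"translation": [0,0,0],"angular": [0,0,0],"hand": 0.085}
  ]
}}

```text
time_s: 2.7
eef_pos: [0.4359, 0.2037, 0.106]
eef_rot: [0.0, 0.188, 0.982, 0.0]
wrist_force: [-0.2, 0.5, 0.3]
opening: 0.997
```

Run:
```python
from tool import *
o,Rm=st()
c=ctrl.camera("side");pickle.dump(c,open("side2.pkl","wb"));crop(c,185,115,70,75,8,"pics/side2.png")
st()
```

```text
t 2.7 pos [435.9 203.7 106. ] yhead 1.1921 tz [ 8.e-04  2.e-04 -1.e+00] F [-0.17  0.46  0.31] T [ 0.01 -0.02 -0.  ] open 0.997 q [ 0.19  0.13  1.94  0.    1.07 -1.  ]
t 2.75 pos [436.2 203.6 106.3] yhead 1.1918 tz [ 1.6e-03  3.0e-04 -1.0e+00] F [ 0.68  0.68 -0.03] T [0.01 0.   0.03] open 0.994 q [ 0.19  0.13  1.94  0.    1.07 -1.  ]
```

View pics/side2.png

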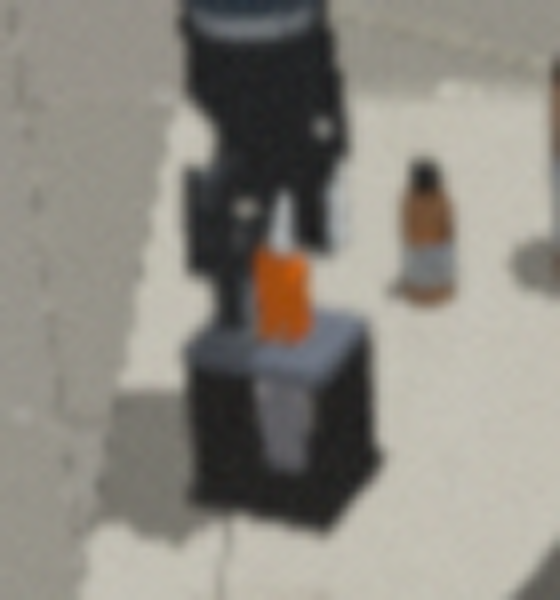

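{"op": "apply_moves", "data": {
  "plan": [
    {"translation": [0,0,0],"angular": [0,0,0],"hand": 0.0},
    {"translation": [0,0,0],"angular": [0,0,0],"hand": 0.0},
    {"translation": [0,0,0],"angular": [0,0,0],"hand": 0.0},
    {"translation": [0,0,0],"angular": [0,0,0],"hand": 0.0},
    {"translation": [0,0,0],"angular": [0,0,0],"hand": 0.0},
    {"translation": [0,0,0],"angular": [0,0,0],"hand": 0.0}
  ]
}}

```text
time_s: 3.5
eef_pos: [0.4358, 0.203, 0.1055]
eef_rot: [0.0, 0.189, 0.982, -0.0]
wrist_force: [-1.2, -1.5, 3.4]
opening: 0.202
```

Run:
```python
from tool import *
o,Rm=st()
c=ctrl.camera("side");pickle.dump(c,open("side3.pkl","wb"));crop(c,185,115,70,75,8,"pics/side3.png")
st()
```

```text
t 3.5 pos [435.8 203.  105.5] yhead 1.191 tz [ 2.e-04 -1.e-04 -1.e+00] F [-1.19 -1.51  3.4 ] T [-0.18  0.24 -0.01] open 0.202 q [ 0.19  0.13  1.94 -0.    1.07 -1.  ]
t 3.55 pos [435.9 203.  105.5] yhead 1.191 tz [ 3.e-04 -1.e-04 -1.e+00] F [-0.9  -1.28  4.49] T [-0.21  0.19 -0.01] open 0.2 q [ 0.19  0.13  1.94 -0.    1.07 -1.  ]
```

View pics/side3.png

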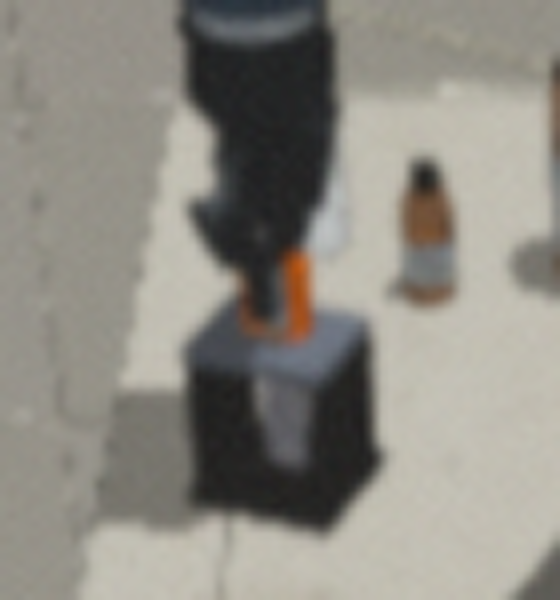

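{"op": "apply_moves", "data": {
  "plan": [
    {"translation": [0,0,-0.006],"angular": [0,0,0],"hand": 0.0},
    {"translation": [0,0,-0.011],"angular": [0,0,0],"hand": 0.0},
    {"translation": [0,0,-0.015],"angular": [0,0,0],"hand": 0.0},
    {"translation": [0,0,-0.02],"angular": [0,0,0],"hand": 0.0},
    {"translation": [0,0,-0.02],"angular": [0,0,0],"hand": 0.0},
    {"translation": [0,0,-0.02],"angular": [0,0,0],"hand": 0.0},
    {"translation": [0,0,-0.02],"angular": [0,0,0],"hand": 0.0},
    {"translation": [0,0,-0.008],"angular": [0,0,0],"hand": 0.0},
    {"translation": [0,0,0],"angular": [0,0,0],"hand": 0.0}
  ]
}}

```text
time_s: 4.68
eef_pos: [0.436, 0.2032, 0.226]
eef_rot: [0.001, 0.189, 0.982, 0.0]
wrist_force: [-0.4, -0.3, -0.4]
opening: 0.198
```

Run:
```python
from tool import *
o,Rm=st()
c=ctrl.camera("side");pickle.dump(c,open("side4.pkl","wb"));crop(c,185,80,70,90,7,"pics/side4.png")
st()
t=pickle.load(open("top0.pkl","rb"))
for uv in((257,222),(348,160),(213,140)):print(uv,ray(t,uv,0),ray(t,uv,.47))
```

```text
t 4.67 pos [436.  203.2 226. ] yhead 1.1911 tz [ 1.5e-03  3.0e-04 -1.0e+00] F [-0.45 -0.29 -0.45] T [ 0.03 -0.02  0.  ] open 0.198 q [ 0.19 -0.03  1.84  0.    1.33 -1.  ]
t 4.72 pos [435.6 203.1 225.2] yhead 1.1911 tz [ 0.  0. -1.] F [ 0.09 -0.52 -2.08] T [-0.04 -0.01 -0.02] open 0.206 q [ 0.19 -0.03  1.84  0.    1.33 -1.  ]
(257, 222) [ 0.5150179  -0.05682868  0.        ] [ 0.43954983 -0.04662873  0.47      ]
(348, 160) [ 0.72266116 -0.38996263  0.        ] [ 0.58800131 -0.28479793  0.47      ]
(213, 140) [0.81891084 0.08626231 0.        ] [0.6568136  0.05567206 0.47      ]
```

View pics/side4.png

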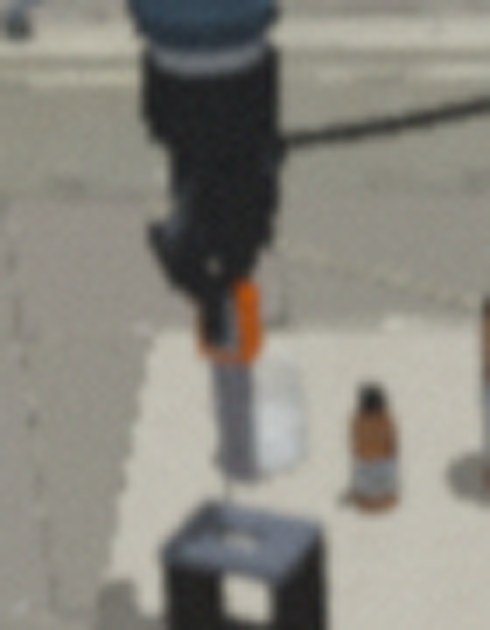

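Run:
```python
from h import *
t=pickle.load(open("top0.pkl","rb"));s=pickle.load(open("side0.pkl","rb"))
crop(t,195,40,175,190,3,"pics/fr_t.png");crop(s,225,75,160,205,3,"pics/fr_s.png")
```

```text
(no output)
```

View pics/fr_t.png

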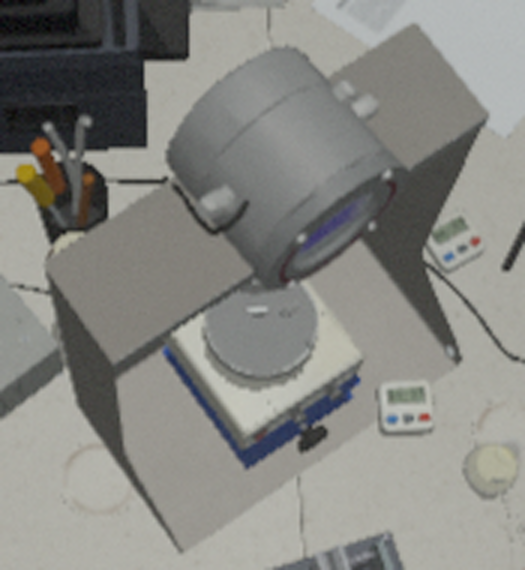

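View pics/fr_s.png

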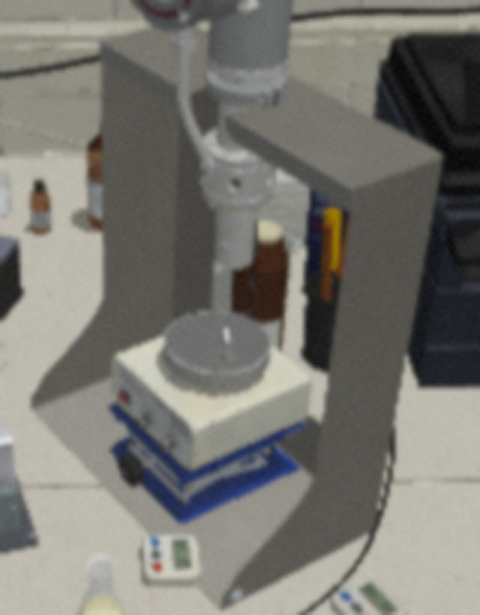

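Run:
```python
import numpy as np
a=np.array([.4357,.2031]);b=np.array([.4574,-.2173])
# cylindrical interpolation, radius dips to .42
ra,rb=np.hypot(*a),np.hypot(*b);pa,pb=np.arctan2(a[1],a[0]),np.arctan2(b[1],b[0])
N=18
def s(u): return u*u*(3-2*u)*.5+u*.5
pos=[];
for i in range(N+1):
    u=s(i/N); r=ra+(rb-ra)*u-.05*np.sin(np.pi*u); p=pa+(pb-pa)*u; pos.append([r*np.cos(p),r*np.sin(p)])
pos=np.array(pos); h=1.191; dh=.647/N
cur=pos[0].copy()
for i in range(N):
    y=np.array([np.cos(h),np.sin(h)]); x=np.array([-y[1],y[0]]); x=np.array([-np.sin(h),np.cos(h)])
    d=pos[i+1]-cur; tx,ty=round(d@x,3),round(d@y,3); cur=cur+tx*x+ty*y; h+=.036
    print([tx,ty,0],cur.round(3))
print(h)
```

```text
[np.float64(-0.007), np.float64(-0.012), 0] [0.438 0.189]
[np.float64(-0.007), np.float64(-0.016), 0] [0.439 0.172]
[np.float64(-0.008), np.float64(-0.02), 0] [0.441 0.15 ]
[np.float64(-0.006), np.float64(-0.021), 0] [0.441 0.129]
[np.float64(-0.006), np.float64(-0.024), 0] [0.441 0.104]
[np.float64(-0.006), np.float64(-0.025), 0] [0.442 0.078]
[np.float64(-0.004), np.float64(-0.026), 0] [0.442 0.052]
[np.float64(-0.004), np.float64(-0.026), 0] [0.442 0.026]
[np.float64(-0.004), np.float64(-0.027), 0] [ 0.444 -0.002]
[np.float64(-0.003), np.float64(-0.027), 0] [ 0.445 -0.029]
[np.float64(-0.004), np.float64(-0.027), 0] [ 0.449 -0.056]
[np.float64(-0.002), np.float64(-0.028), 0] [ 0.451 -0.084]
[np.float64(-0.001), np.float64(-0.027), 0] [ 0.453 -0.111]
[np.float64(-0.0), np.float64(-0.026), 0] [ 0.456 -0.137]
[np.float64(0.001), np.float64(-0.024), 0] [ 0.458 -0.161]
[np.float64(0.003), np.float64(-0.022), 0] [ 0.458 -0.183]
[np.float64(0.004), np.float64(-0.019), 0] [ 0.458 -0.202]
[np.float64(0.004), np.float64(-0.015), 0] [ 0.458 -0.218]
1.8390000000000006
```

{"op": "apply_moves", "data": {
  "plan": [
    {"translation": [-0.003,-0.012,0],"angular": [0,0,-0.036],"hand": 0.0},
    {"translation": [-0.003,-0.016,0],"angular": [0,0,-0.036],"hand": 0.0},
    {"translation": [-0.004,-0.02,0],"angular": [0,0,-0.036],"hand": 0.0},
    {"translation": [-0.002,-0.021,0],"angular": [0,0,-0.036],"hand": 0.0},
    {"translation": [-0.002,-0.024,0],"angular": [0,0,-0.036],"hand": 0.0},
    {"translation": [-0.003,-0.025,0],"angular": [0,0,-0.036],"hand": 0.0},
    {"translation": [-0.002,-0.026,0],"angular": [0,0,-0.036],"hand": 0.0},
    {"translation": [-0.003,-0.026,0],"angular": [0,0,-0.036],"hand": 0.0},
    {"translation": [-0.004,-0.027,0],"angular": [0,0,-0.036],"hand": 0.0}
  ]
}}

```text
time_s: 5.85
eef_pos: [0.418, 0.0048, 0.2243]
eef_rot: [-0.001, 0.027, 1.0, 0.0]
wrist_force: [0.1, 1.0, -0.9]
opening: 0.205
```

{"op": "apply_moves", "data": {
  "plan": [
    {"translation": [-0.004,-0.027,0],"angular": [0,0,-0.036],"hand": 0.0},
    {"translation": [-0.006,-0.027,0],"angular": [0,0,-0.036],"hand": 0.0},
    {"translation": [-0.006,-0.028,0],"angular": [0,0,-0.036],"hand": 0.0},
    {"translation": [-0.006,-0.027,0],"angular": [0,0,-0.036],"hand": 0.0},
    {"translation": [-0.004,-0.026,0],"angular": [0,0,-0.036],"hand": 0.0},
    {"translation": [-0.003,-0.024,0],"angular": [0,0,-0.036],"hand": 0.0},
    {"translation": [-0.002,-0.02,0],"angular": [0,0,-0.036],"hand": 0.0},
    {"translation": [0,-0.012,0],"angular": [0,0,-0.036],"hand": 0.0},
    {"translation": [0,-0.005,0],"angular": [0,0,-0.036],"hand": 0.0},
    {"translation": [0,0,0],"angular": [0,0,0],"hand": 0.0}
  ]
}}

```text
time_s: 7.1
eef_pos: [0.4609, -0.1884, 0.2242]
eef_rot: [-0.001, -0.133, 0.991, 0.001]
wrist_force: [-0.2, 0.2, -0.7]
opening: 0.203
```

Run:
```python
from tool import *
o,Rm=st()
for n,b in(("side",(185,150,80,110)),("top",(265,200,80,70))):
    c=ctrl.camera(n);pickle.dump(c,open(f"{n}5.pkl","wb"));crop(c,*b,5 if n=="side" else 7,f"pics/{n}5.png")
o,Rm=st()
print((Rm.T@(np.array([.4574,-.2173,.225])-o["eef_pos"])).round(4))
```

```text
t 7.1 pos [ 460.9 -188.4  224.2] yhead 1.8381 tz [-0.0017  0.0013 -1.    ] F [-0.16  0.21 -0.71] T [0.03 0.08 0.01] open 0.203 q [-0.63  0.01  1.8   0.    1.33 -2.47]
t 7.2 pos [ 461.  -188.1  224.5] yhead 1.8383 tz [-0.0012  0.001  -1.    ] F [ 0.29  0.9  -1.24] T [ 0.   -0.01 -0.03] open 0.203 q [-0.63  0.01  1.8   0.    1.33 -2.46]
[ 0.0112 -0.0272 -0.0005]
```

View pics/side5.png

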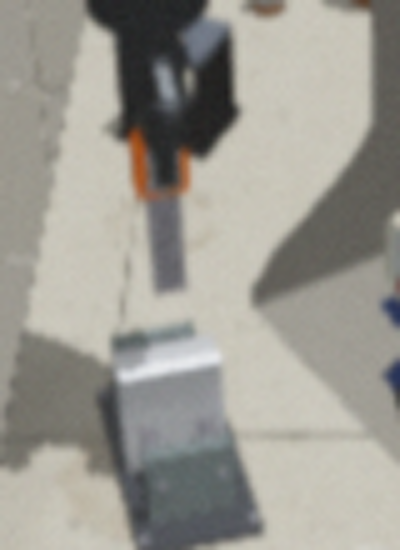

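View pics/top5.png

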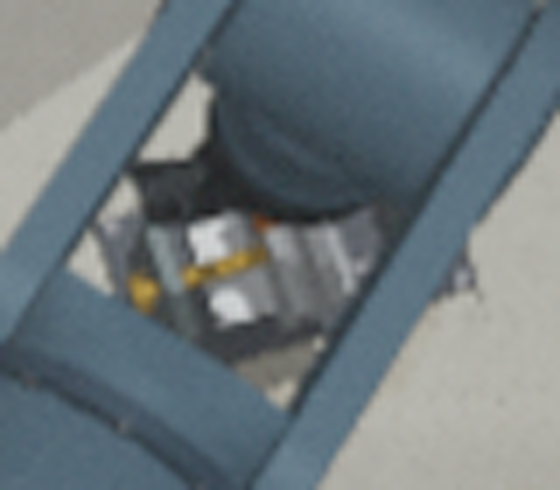

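{"op": "apply_moves", "data": {
  "plan": [
    {"translation": [0.003,-0.007,0],"angular": [0,0,0],"hand": 0.0},
    {"translation": [0.003,-0.007,0],"angular": [0,0,0],"hand": 0.0},
    {"translation": [0.003,-0.007,0],"angular": [0,0,0],"hand": 0.0},
    {"translation": [0.002,-0.006,0],"angular": [0,0,0],"hand": 0.0},
    {"translation": [0,0,0],"angular": [0,0,0],"hand": 0.0},
    {"translation": [0,0,0],"angular": [0,0,0],"hand": 0.0}
  ]
}}

```text
time_s: 7.95
eef_pos: [0.4579, -0.2174, 0.2252]
eef_rot: [-0.0, -0.134, 0.991, 0.0]
wrist_force: [-0.7, -0.5, -0.7]
opening: 0.199
```

Run:
```python
from tool import *
o,Rm=st()
tip=o["eef_pos"]+[0,0,-.094]
for n,b,k in(("side",(195,150,70,110),5),("top",(265,200,80,70),7)):
    c=ctrl.camera(n);pickle.dump(c,open(f"{n}6.pkl","wb"));crop(c,*b,k,f"pics/{n}6.png")
    print(n,"tip corners pred in crop px",((proj(c,[tip+Rm@[x,0,0] for x in(-.011,.011)]+[o["eef_pos"]+[0,0,-.094+.085]+Rm@[x,-.0065,0] for x in(-.011,.011)])-b[:2]+.5)*k).round(0).tolist())
o,Rm=st()
print((Rm.T@(np.array([.4574,-.2173,.225])-o["eef_pos"])).round(4))
```

```text
t 7.95 pos [ 457.9 -217.4  225.2] yhead 1.8388 tz [-1.e-04  2.e-04 -1.e+00] F [-0.73 -0.46 -0.67] T [-0.05  0.02  0.05] open 0.199 q [-0.68  0.03  1.78  0.    1.33 -2.52]
side tip corners pred in crop px [[130.0, 313.0], [97.0, 319.0], [123.0, 217.0], [89.0, 222.0]]
top tip corners pred in crop px [[304.0, 197.0], [321.0, 243.0], [342.0, 163.0], [359.0, 212.0]]
t 8.05 pos [ 458.  -217.2  225.3] yhead 1.8392 tz [-0.e+00  1.e-04 -1.e+00] F [ 0.18  0.8  -1.29] T [ 0.01  0.04 -0.  ] open 0.198 q [-0.68  0.03  1.78  0.    1.33 -2.52]
[0.0006 0.0001 0.0003]
```

View pics/side6.png

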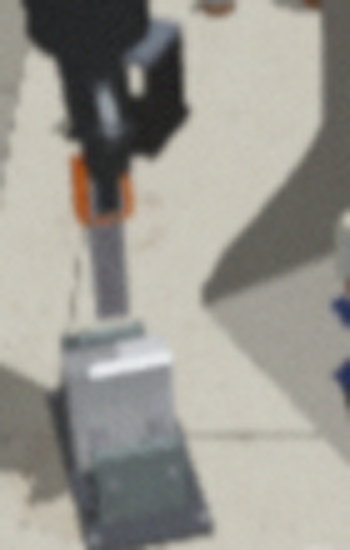

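View pics/top6.png

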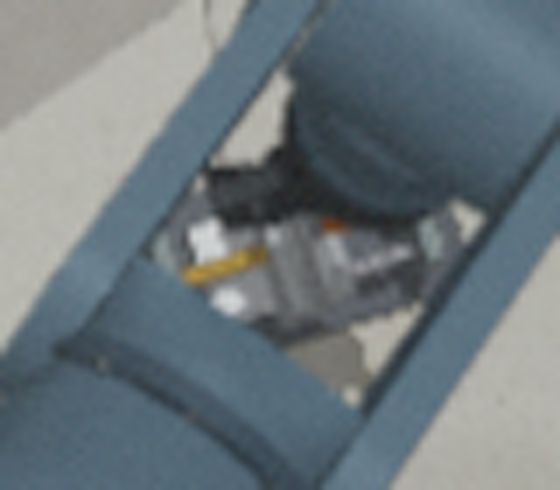

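Run:
```python
from tool import *
o,Rm=st()
c=pickle.load(open("top6.pkl","rb"));b=(265,200);k=7
for z in(-.009,.036):
  for y in(-.009,.009): print(z,y,((proj(c,[o["eef_pos"]+[0,0,z]+Rm@[.018,y,0]])-b+.5)*k).round(1))
crop(c,300,215,25,25,20,"pics/top6z.png")
print(((proj(c,[o["eef_pos"]+[0,0,-.009]+Rm@[.018,y,0] for y in(-.009,.009)])-[300,215]+.5)*20).round(1))
```

```text
t 8.05 pos [ 458.  -217.2  225.3] yhead 1.8392 tz [-0.e+00  1.e-04 -1.e+00] F [ 0.18  0.8  -1.29] T [ 0.01  0.04 -0.  ] open 0.198 q [-0.68  0.03  1.78  0.    1.33 -2.52]
-0.009 -0.009 [[369.8 225.2]]
-0.009 0.009 [[330.  238.1]]
0.036 -0.009 [[384.6 209.9]]
0.036 0.009 [[343.6 223.3]]
[[356.6 343.3]
 [242.9 380.2]]
```

View pics/top6z.png

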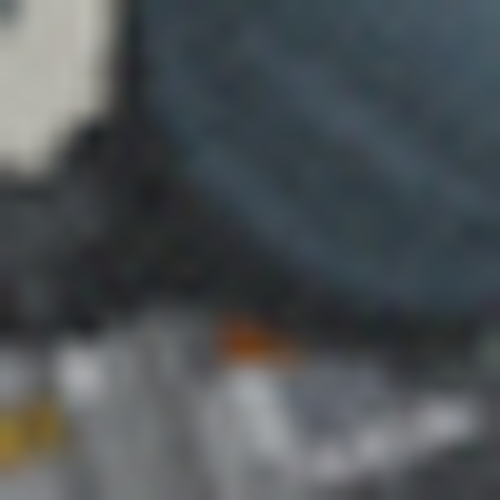

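{"op": "apply_moves", "data": {
  "plan": [
    {"translation": [0,-0.0025,0.008],"angular": [0,0,0],"hand": 0.0},
    {"translation": [0,0,0.008],"angular": [0,0,0],"hand": 0.0},
    {"translation": [0,0,0.008],"angular": [0,0,0],"hand": 0.0},
    {"translation": [0,0,0],"angular": [0,0,0],"hand": 0.0},
    {"translation": [0,0,0],"angular": [0,0,0],"hand": 0.0}
  ]
}}

```text
time_s: 8.68
eef_pos: [0.4587, -0.2199, 0.2013]
eef_rot: [-0.0, -0.134, 0.991, 0.0]
wrist_force: [-0.1, -0.3, -2.5]
opening: 0.199
```

```bash
cat > look.py <<'E'
from tool import *
import sys
i=sys.argv[1]
o,Rm=st()
tip=o["eef_pos"]+[0,0,-.094]
cs={}
for n,b,k in(("side",(203,200,40,45),13),("top",(290,210,40,40),13)):
    c=ctrl.camera(n);cs[n]=c;pickle.dump(c,open(f"{n}{i}.pkl","wb"));crop(c,*b,k,f"pics/{n}{i}.png")
    print(n,"tip pred px",((proj(c,[tip+Rm@[x,0,0] for x in(-.011,.011)])-b[:2]+.5)*k).round(0).tolist())
st()
E
python3 look.py 7
```

```text
t 8.68 pos [ 458.7 -219.9  201.3] yhead 1.839 tz [-0.  0. -1.] F [-0.13 -0.32 -2.49] T [ 0.02 -0.05 -0.02] open 0.199 q [-0.68  0.06  1.8   0.    1.28 -2.52]
side tip pred px [[242.0, 241.0], [159.0, 257.0]]
top tip pred px [[239.0, 247.0], [268.0, 331.0]]
t 8.78 pos [ 458.8 -220.   201.6] yhead 1.839 tz [ 5.e-04 -4.e-04 -1.e+00] F [ 0.42  0.12 -0.87] T [ 0.01  0.02 -0.04] open 0.207 q [-0.68  0.06  1.8   0.    1.28 -2.52]
```

View pics/side7.png

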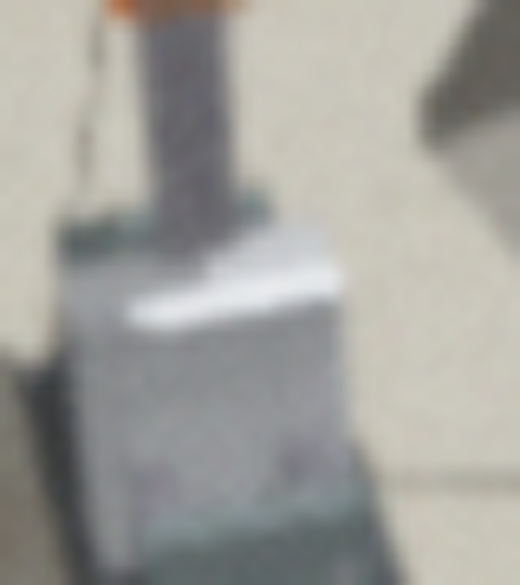

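View pics/top7.png

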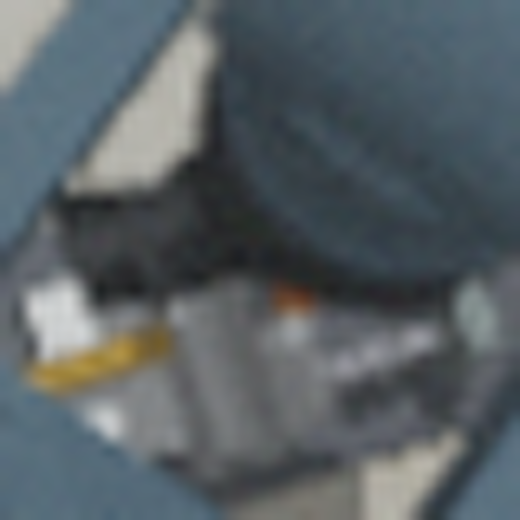

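{"op": "apply_moves", "data": {
  "plan": [
    {"translation": [0,0,0.003],"angular": [0,0,0],"hand": 0.0},
    {"translation": [0,0,0.003],"angular": [0,0,0],"hand": 0.0},
    {"translation": [0,0,0.003],"angular": [0,0,0],"hand": 0.0},
    {"translation": [0,0,0.003],"angular": [0,0,0],"hand": 0.0},
    {"translation": [0,0,0],"angular": [0,0,0],"hand": 0.0}
  ]
}}

```text
time_s: 9.4
eef_pos: [0.4585, -0.2197, 0.1889]
eef_rot: [-0.0, -0.134, 0.991, 0.0]
wrist_force: [-0.6, -1.1, -1.0]
opening: 0.203
```

{"op": "apply_moves", "data": {
  "plan": [
    {"translation": [0,0,0.003],"angular": [0,0,0],"hand": 0.0},
    {"translation": [0,0,0.003],"angular": [0,0,0],"hand": 0.0},
    {"translation": [0,0,0],"angular": [0,0,0],"hand": 0.0}
  ]
}}

```text
time_s: 9.78
eef_pos: [0.4584, -0.2197, 0.1829]
eef_rot: [-0.0, -0.134, 0.991, 0.0]
wrist_force: [0.1, 0.4, -1.8]
opening: 0.203
```

{"op": "apply_moves", "data": {
  "plan": [
    {"translation": [0,0,0.003],"angular": [0,0,0],"hand": 0.0},
    {"translation": [0,0,0.003],"angular": [0,0,0],"hand": 0.0},
    {"translation": [0,0,0],"angular": [0,0,0],"hand": 0.0}
  ]
}}

```text
time_s: 10.15
eef_pos: [0.4584, -0.2197, 0.1769]
eef_rot: [-0.0, -0.134, 0.991, 0.0]
wrist_force: [0.0, 0.6, -1.4]
opening: 0.202
```

{"op": "apply_moves", "data": {
  "plan": [
    {"translation": [0,0,0.003],"angular": [0,0,0],"hand": 0.0},
    {"translation": [0,0,0.003],"angular": [0,0,0],"hand": 0.0},
    {"translation": [0,0,0],"angular": [0,0,0],"hand": 0.0}
  ]
}}

```text
time_s: 10.52
eef_pos: [0.4584, -0.2196, 0.1708]
eef_rot: [-0.0, -0.134, 0.991, 0.0]
wrist_force: [-0.2, 1.7, -1.8]
opening: 0.2
```

```bash
cat > fr.py <<'E'
from tool import *
F=[];T=[];P=[]
import sys
n=int(sys.argv[1]) if len(sys.argv)>1 else 6
for i in range(n):
    c=ctrl.camera("side"); o=ctrl.get_obs(); Rm=rot(o["eef_rot"]);F.append(Rm.T@o["wrist_force"]);T.append(Rm.T@o["torque"]);P.append(o["eef_pos"])
F=np.array(F);print("t",round(o["time_s"],2),"Ftool mean",F.mean(0).round(2),"sd",F.std(0).round(2),"T",np.mean(T,0).round(3),"pos",(np.mean(P,0)*1e3).round(2))
pickle.dump(c,open("side_last.pkl","wb"))
E
python3 fr.py 8
```

```text
t 10.93 Ftool mean [0.06 1.7  2.01] sd [0.45 0.53 0.56] T [-0.43   0.029 -0.01 ] pos [ 458.44 -219.66  171.09]
```

{"op": "apply_moves", "data": {
  "plan": [
    {"translation": [0,0.001,0],"angular": [0,0,0],"hand": 0.0},
    {"translation": [0,0,0],"angular": [0,0,0],"hand": 0.0}
  ]
}}

```text
time_s: 11.18
eef_pos: [0.4587, -0.2193, 0.1716]
eef_rot: [0.0, -0.134, 0.991, -0.001]
wrist_force: [-0.7, -0.1, -1.0]
opening: 0.205
```

```bash
python3 fr.py 5
```

```text
t 11.43 Ftool mean [-0.34  0.17  0.92] sd [0.43 0.43 0.47] T [-0.001 -0.013 -0.006] pos [ 458.58 -219.19  171.56]
```

{"op": "apply_moves", "data": {
  "plan": [
    {"translation": [0,0.001,0],"angular": [0,0,0],"hand": 0.0},
    {"translation": [0,0.001,0],"angular": [0,0,0],"hand": 0.0},
    {"translation": [0,0,0],"angular": [0,0,0],"hand": 0.0}
  ]
}}

```text
time_s: 11.8
eef_pos: [0.4578, -0.2169, 0.1713]
eef_rot: [0.0, -0.134, 0.991, -0.0]
wrist_force: [0.3, 0.8, -1.3]
opening: 0.202
```

```bash
python3 fr.py 4
```

```text
t 12.0 Ftool mean [ 0.17 -0.15  1.32] sd [0.37 0.52 0.35] T [0.004 0.008 0.018] pos [ 457.84 -216.95  171.31]
```

Still free. Probe a further 1 mm toward the fixed plate at a time.

{"op": "apply_moves", "data": {
  "plan": [
    {"translation": [0,0.001,0],"angular": [0,0,0],"hand": 0.0},
    {"translation": [0,0,0],"angular": [0,0,0],"hand": 0.0}
  ]
}}

```text
time_s: 12.25
eef_pos: [0.4577, -0.2163, 0.1714]
eef_rot: [0.0, -0.134, 0.991, -0.0]
wrist_force: [-0.8, -1.3, -2.0]
opening: 0.205
```

```bash
python3 fr.py 3
```

```text
t 12.4 Ftool mean [ 0.15 -1.91  2.42] sd [0.72 0.65 0.47] T [ 0.484  0.03  -0.028] pos [ 457.66 -216.31  171.37]
```

{"op": "apply_moves", "data": {
  "plan": [
    {"translation": [0,-0.001,0],"angular": [0,0,0],"hand": 0.0},
    {"translation": [0,-0.001,0.002],"angular": [0,0,0],"hand": 0.0},
    {"translation": [0,0,0.003],"angular": [0,0,0],"hand": 0.0},
    {"translation": [0,0,0.003],"angular": [0,0,0],"hand": 0.0},
    {"translation": [0,0,0],"angular": [0,0,0],"hand": 0.0}
  ]
}}

```text
time_s: 13.02
eef_pos: [0.4578, -0.2177, 0.1628]
eef_rot: [-0.0, -0.134, 0.991, 0.0]
wrist_force: [0.8, 0.2, -1.4]
opening: 0.203
```

```bash
python3 fr.py 4
```

```text
t 13.22 Ftool mean [-0.3  -0.05  1.37] sd [0.6  0.06 0.57] T [0.016 0.008 0.031] pos [ 458.08 -217.88  163.24]
```

{"op": "apply_moves", "data": {
  "plan": [
    {"translation": [0,0,0.003],"angular": [0,0,0],"hand": 0.0},
    {"translation": [0,0,0.003],"angular": [0,0,0],"hand": 0.0},
    {"translation": [0,0,0.002],"angular": [0,0,0],"hand": 0.0},
    {"translation": [0,0,0],"angular": [0,0,0],"hand": 0.0}
  ]
}}

```text
time_s: 13.72
eef_pos: [0.4579, -0.2178, 0.155]
eef_rot: [-0.0, -0.134, 0.991, 0.0]
wrist_force: [0.7, -0.2, -1.1]
opening: 0.203
```

```bash
python3 fr.py 4
```

```text
t 13.93 Ftool mean [-0.05 -0.06  1.57] sd [0.27 0.37 0.17] T [-0.001  0.018  0.015] pos [ 458.11 -217.95  155.29]
```

{"op": "apply_moves", "data": {
  "plan": [
    {"translation": [0,0,0.002],"angular": [0,0,0],"hand": 0.0},
    {"translation": [0,0,0.002],"angular": [0,0,0],"hand": 0.0},
    {"translation": [0,0,0],"angular": [0,0,0],"hand": 0.0}
  ]
}}

```text
time_s: 14.3
eef_pos: [0.458, -0.2179, 0.151]
eef_rot: [-0.0, -0.134, 0.991, 0.0]
wrist_force: [0.4, 0.6, -1.0]
opening: 0.203
```

```bash
python3 fr.py 4
```

```text
t 14.5 Ftool mean [ 0.42 -0.14  1.28] sd [0.08 0.28 0.75] T [-0.012 -0.001  0.006] pos [ 458.07 -217.92  151.26]
```

{"op": "apply_moves", "data": {
  "plan": [
    {"translation": [0,0,0.002],"angular": [0,0,0],"hand": 0.0},
    {"translation": [0,0,0],"angular": [0,0,0],"hand": 0.0}
  ]
}}

```text
time_s: 14.75
eef_pos: [0.458, -0.2179, 0.1491]
eef_rot: [-0.0, -0.134, 0.991, 0.0]
wrist_force: [0.4, -0.3, -2.1]
opening: 0.204
```

```bash
python3 fr.py 4
```

```text
t 14.95 Ftool mean [-0.27 -0.01  1.6 ] sd [0.17 0.07 0.53] T [ 0.028 -0.008 -0.009] pos [ 458.07 -217.94  149.26]
```

{"op": "apply_moves", "data": {
  "plan": [
    {"translation": [0,0,0.002],"angular": [0,0,0],"hand": 0.0},
    {"translation": [0,0,0],"angular": [0,0,0],"hand": 0.0}
  ]
}}

```text
time_s: 15.2
eef_pos: [0.4581, -0.218, 0.1472]
eef_rot: [0.0, -0.134, 0.991, -0.0]
wrist_force: [0.4, 0.5, -2.6]
opening: 0.202
```

```bash
python3 fr.py 4
```

```text
t 15.4 Ftool mean [-0.75 -0.32  2.3 ] sd [0.25 0.66 0.42] T [ 0.173 -0.063  0.005] pos [ 458.11 -217.96  147.2 ]
```

{"op": "apply_moves", "data": {
  "plan": [
    {"translation": [0,0,0.002],"angular": [0,0,0],"hand": 0.0},
    {"translation": [0,0,0],"angular": [0,0,0],"hand": 0.0}
  ]
}}

```text
time_s: 15.65
eef_pos: [0.4582, -0.218, 0.1454]
eef_rot: [0.0, -0.134, 0.991, -0.0]
wrist_force: [0.5, -0.0, 0.4]
opening: 0.203
```

```bash
python3 fr.py 4
```

```text
t 15.85 Ftool mean [-0.06 -0.48 -1.33] sd [0.35 0.3  0.27] T [ 0.043 -0.064  0.005] pos [ 458.26 -218.03  145.47]
```

{"op": "apply_moves", "data": {
  "plan": [
    {"translation": [0,0,0.002],"angular": [0,0,0],"hand": 0.0},
    {"translation": [0,0,0.002],"angular": [0,0,0],"hand": 0.0},
    {"translation": [0,0,0],"angular": [0,0,0],"hand": 0.0}
  ]
}}

```text
time_s: 16.23
eef_pos: [0.4583, -0.2182, 0.1413]
eef_rot: [0.0, -0.134, 0.991, -0.0]
wrist_force: [1.0, -0.9, 1.8]
opening: 0.201
```

```bash
python3 fr.py 5
```

```text
t 16.48 Ftool mean [-0.72 -1.64 -1.42] sd [0.55 0.63 0.56] T [ 0.367 -0.186 -0.004] pos [ 458.28 -218.18  141.32]
```

{"op": "apply_moves", "data": {
  "plan": [
    {"translation": [0,0,0.002],"angular": [0,0,0],"hand": 0.0},
    {"translation": [0,0,0.002],"angular": [0,0,0],"hand": 0.0},
    {"translation": [0,0,0],"angular": [0,0,0],"hand": 0.0}
  ]
}}

```text
time_s: 16.85
eef_pos: [0.4583, -0.2183, 0.1374]
eef_rot: [0.0, -0.134, 0.991, -0.0]
wrist_force: [0.2, -2.8, 3.3]
opening: 0.203
```

```bash
python3 fr.py 5
```

```text
t 17.1 Ftool mean [-0.86 -3.4  -3.08] sd [0.51 0.32 0.31] T [ 0.774 -0.126  0.007] pos [ 458.32 -218.32  137.44]
```

{"op": "apply_moves", "data": {
  "plan": [
    {"translation": [0,-0.0005,0.001],"angular": [0,0,0],"hand": 0.0},
    {"translation": [0,-0.0003,0.002],"angular": [0,0,0],"hand": 0.0},
    {"translation": [0,-0.0001,0.001],"angular": [0,0,0],"hand": 0.0},
    {"translation": [0,0,0],"angular": [0,0,0],"hand": 0.0}
  ]
}}

```text
time_s: 17.6
eef_pos: [0.4583, -0.2187, 0.1333]
eef_rot: [-0.0, -0.134, 0.991, 0.0]
wrist_force: [1.8, -1.8, 4.8]
opening: 0.204
```

```bash
python3 fr.py 6; python3 look.py 8
```

```text
t 17.9 Ftool mean [-0.63 -1.97 -4.84] sd [0.36 0.54 0.36] T [ 0.412 -0.07  -0.004] pos [ 458.33 -218.7   133.37]
t 17.9 pos [ 458.3 -218.7  133.4] yhead 1.839 tz [-1.e-04  2.e-04 -1.e+00] F [ 1.41 -1.27  5.39] T [-0.36 -0.17  0.04] open 0.201 q [-0.68  0.15  1.86  0.    1.14 -2.52]
side tip pred px [[257.0, 432.0], [176.0, 448.0]]
top tip pred px [[203.0, 287.0], [232.0, 368.0]]
t 18.0 pos [ 458.3 -218.7  133.4] yhead 1.839 tz [-1.e-04  2.e-04 -1.e+00] F [ 1.59 -1.47  5.36] T [-0.34 -0.22  0.04] open 0.205 q [-0.68  0.15  1.86  0.    1.14 -2.52]
```

View pics/side8.png

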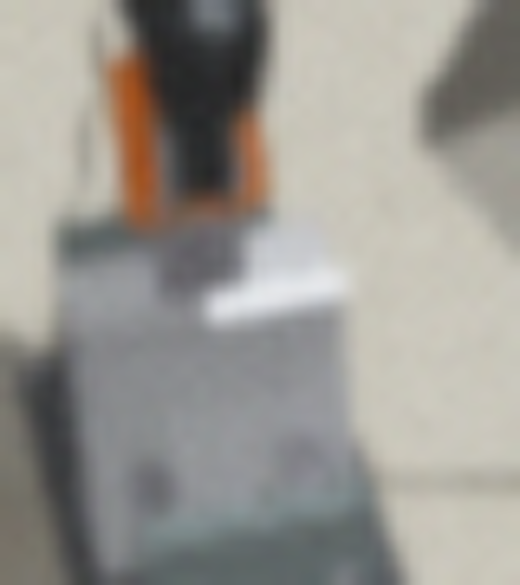

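View pics/top8.png

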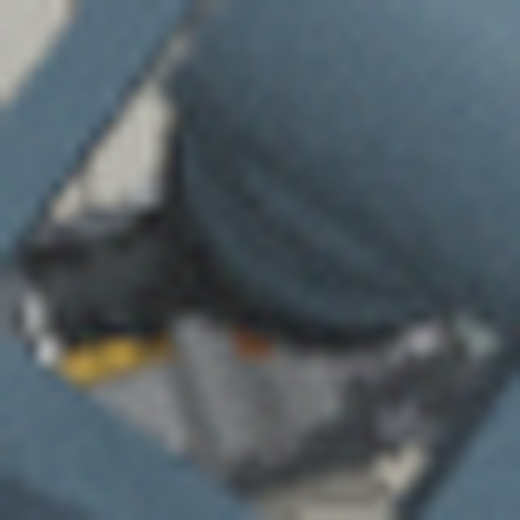

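{"op": "apply_moves", "data": {
  "plan": [
    {"translation": [0,-0.0003,0.001],"angular": [0,0,0],"hand": 0.0},
    {"translation": [0,-0.0003,0.001],"angular": [0,0,0],"hand": 0.0},
    {"translation": [0,0,0],"angular": [0,0,0],"hand": 0.0},
    {"translation": [0,0,0],"angular": [0,0,0],"hand": 0.0}
  ]
}}

```text
time_s: 18.5
eef_pos: [0.4583, -0.2189, 0.1311]
eef_rot: [-0.0, -0.134, 0.991, 0.0]
wrist_force: [1.1, -1.2, 4.9]
opening: 0.199
```

```bash
python3 fr.py 6
cat > rim.py <<'E'
from h import *
from scipy.optimize import minimize_scalar
from scipy.ndimage import shift
def g(n): return pickle.load(open(n,"rb"))["img"].astype(float).mean(2)
ref=g("side7.pkl")
for n in("side6.pkl","side8.pkl","side_last.pkl"):
    I=g(n)
    for nm,(u0,u1,v0,v1) in {"rim":(222,230,217,228),"bolts/lower plate":(213,228,228,242),"base corner":(222,240,245,262)}.items():
        f=lambda d:((shift(I,(-d,0),order=3,mode='nearest')[v0:v1,u0:u1]-ref[v0:v1,u0:u1])**2).mean()
        r=minimize_scalar(f,bounds=(-1.5,1.5),method="bounded");print(n,nm,"dv",round(r.x,3),"rms",round(r.fun**.5,1))
s=pickle.load(open("side7.pkl","rb"));
a=proj(s,[.4574,-.2192,.1]);b=proj(s,[.4574+np.sin(.267)*.002,-.2192-np.cos(.267)*.002,.1]);print("2mm give =",(b-a).round(3))
E
python3 rim.py
```

```text
t 18.8 Ftool mean [-0.49  0.23 -4.58] sd [0.47 0.59 0.6 ] T [-0.056 -0.119  0.009] pos [ 458.3  -218.98  131.12]
side6.pkl rim dv -0.022 rms 1.6
side6.pkl bolts/lower plate dv -0.008 rms 1.8
side6.pkl base corner dv 0.001 rms 1.8
side8.pkl rim dv 0.34 rms 3.5
side8.pkl bolts/lower plate dv -0.144 rms 6.0
side8.pkl base corner dv 0.003 rms 1.9
side_last.pkl rim dv 0.343 rms 4.2
side_last.pkl bolts/lower plate dv -0.122 rms 6.0
side_last.pkl base corner dv -0.0 rms 2.0
2mm give = [[0.118 0.373]]
```

Run:
```python
from tool import *
st(); print(ctrl.hand_in())
```

```text
t 18.8 pos [ 458.3 -219.   131.1] yhead 1.839 tz [-4.e-04  7.e-04 -1.e+00] F [0.65 1.11 3.51] T [ 0.2  -0.1  -0.03] open 0.201 q [-0.68  0.15  1.86  0.    1.13 -2.52]
the job is handed in; nothing more can be done
None
```

The gauge is in the cell, both plates bear on it, and the sprung plate has given by an estimated 1.8–1.9 mm. The job is handed in at 18.8 s, with the arm still holding the gauge by its handle.

I lifted it straight out of the stand and carried it round in front of the steel frame. Once the tip was in the gap, I found its centre by lightly touching each plate, then lowered the blade in small steps.

**Last checks:**
- **Give from depth:** both plates took up the blade at a TCP height of about 146.7 mm and it finished at 131.1 mm, which works out to about 1.9 mm.
- **Give from the side camera:** the sprung plate's rim moved 0.34 px, about 1.8 mm. The cell's base did not move in the image.
- **Forces:** the averaged sideways force was about 0.2 N, with almost no twist about the vertical. The upward drag was about 6 N compared with the gauge held free.
- **Grip:** the opening stayed at about 0.20 throughout.

**Disagreements:**
- **Cameras:** the top camera placed the gap a few millimetres away from where the side camera and the arm's own position put it. I settled the centre by touch instead.
- **Lower sprung plate:** matching the images of its lower part gave a small shift the other way (-0.12 px). That match was poor, probably because of shadows, so I did not use it.
- **Final force reading:** the last single reading was noisier than the average, about 1 N sideways.

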